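# Close the sample box and hold the offset clamp bar over the shaker

### The job

Shut the hinged lid of the black sample box on the shaker fully. Then pick up the clamp bar that has the heavy square block at one end by its balance point, and hold it level and still a few centimetres above the shaker's two upright posts, block over the thick post and small round boss over the thin one, ready for someone to fasten it. Finish while still holding it there, clear of the shaker, and leave everything else on the bench alone.

Things in the scene. Friction and masses are not known exactly. Their poses are not given: they have to be found in the camera images.
- shaker: grey bench shaker, fixed: 230 (x) x 290 (y) mm, platform 70 mm high. Origin on the bench under its middle, z up, front is -x. In its middle a black sample box 140 (x) x 150 (y) mm, rim 130 mm above the bench, lid hinged on the +x rim. Beside the box two round steel posts: at y = +110 mm thick (36 mm across), at y = -110 mm thin (14 mm); both tops 150 mm above the bench.
- thick_post_top (a point): centre of the top face of the thick post, 150 mm above the bench; axes as the shaker's
- thin_post_top (a point): centre of the top face of the thin post, 150 mm above the bench; axes as the shaker's
- lid (a joint): angle of the sample box's lid in rad: 0 shut, growing as it opens; it starts standing open at 1.0 to 1.45 and the stiff hinge (about 0.15 N m of friction) lets it stay where it is left. Pushing on its outer face near the free edge with a few newtons swings it shut; it stops on the rim at 0.
- lid_hinge (a point): middle of the lid's hinge line, 130 mm above the bench, 70 mm from the shaker's middle in its +x; the lid turns about the shaker's y direction. Shut, the lid is a black plate 140 mm (to -x) x 150 mm, 8 mm thick above the hinge line, top 139 mm above the bench. No knob, only a tongue 50 mm wide, 11 mm out from the free edge.
- lid_edge (a point): middle of the lid's free edge, on its outer (upper when shut) face, 140 mm from the hinge
- bar: offset clamp bar, aluminium, 258 mm long, 0.35 to 0.7 kg: 44 mm cube block at one end, round boss (28 mm across, 34 mm high) at the other, lying on both. Between them a straight bar 22 mm wide, underside 16 and top 34 mm above the bench, free from x = -96 to +90 mm. Origin level with the undersides, midway between the two points that go over the posts; x along the bar to the block, z up.
- bar_balance (a point): the bar's balance point (centre of mass lengthwise): on the bar's centre line at half its thickness, 44 mm from the origin towards the block, 25 mm above the level of the undersides
- bar_block (a point): point under the block, 110 mm from the origin in the bar's +x, that belongs above the thick post's top
- bar_tip (a point): point under the small boss, 110 mm from the origin in the bar's -x, that belongs above the thin post's top
- plain_bar: the plain clamp bar: aluminium bar like the other one but with the same small round boss (28 mm) at BOTH ends and no block; 248 mm long, 34 mm high; origin under its middle, x along it. A bystander.
- flask: conical clear glass flask, 96 mm wide at the foot, 145 mm tall; origin under its centre. A bystander.
- stopwatch: round black stopwatch with yellow face, 64 mm wide, 16 mm high, lying flat; origin under its centre. A bystander.
- nut: small round steel nut, 22 mm wide, 14 mm high, lying between the two bars; origin under its centre. A bystander.
- screwdriver: screwdriver, 150 mm long, lying on the bench; x axis from handle to tip. A bystander.
- jar: lidded jar, 60 mm wide, 90 mm tall; origin under its centre. A bystander.

How it is judged:
By the outcome, as a careful person would: the job done as asked, in the order asked, and still so for the second after the job is handed in, while the arm keeps its last pose, push and grip.
It also fails if it takes over 59 s, if anything falls off the work surface, if the arm or the gripper's body presses on something with over 40 N, if the wrist force passes 120 N, or if a joint passes its speed limit or range.

### The arm

A 6-joint arm with a two-finger parallel gripper is mounted at the origin on the work surface. World frame = base frame: x ahead of the robot, y to its left, z up, the work surface at z = 0. Lengths are in m, angles in degrees, forces in N, time in s.
With the tool pointing down it reaches from about 0.4 to 0.825 m from the base axis. Payload 7 kg.
Tool frame: the origin (TCP) lies at the very end of the fingers, on their centre line; the grasp point (between the pads) lies 19 mm behind it; z points along the fingers, y is the direction in which the jaws open and shut (so a half turn about z gives the same grasp; the last joint's range is limited). The gripper opens to 88 mm and grips with 3 to 60 N. Pads are 19 mm wide; open, the fingers measure 130 mm over their backs; the gripper's body (78 mm by 193 mm) begins 47 mm behind the grasp point.
Start: joints at [81.939, 20.546, 0.682, 0, -70.136, -16.507], TCP at [0.281, 0.614, 0.227] pointing down, gripper open.
Joint ranges: [-176.03, 176.03], [-82.01, 121.73], [-58.28, 71.71], [-173.87, 95.51], [-174.79, -0.11], [-173.66, 173.66]. Speed limits (degrees/s): [136.94, 136.94, 172.46, 180, 180, 180].

### API

Orientations are given as [roll, pitch, yaw] about the fixed x, y, z axes, in that order (R = Rz(yaw) Ry(pitch) Rx(roll)).
In Python, from plant import ctrl, snapshot, workorder gives the robot as it stands. The module is installed in compiled form; this text tells all that it offers.
- The arm moves only by the shell command python3 -m creep 'ROWS'. ROWS is JSON, a list of rows, each a list of 5 numbers: the shift along the tool's x, y, z scaled (see below), then the turn about the tool's z scaled (see below), then the finger opening in mm, from 0 to 87.6. A call has exactly 8 rows; each row is the pose to reach, as a shift and turn from the pose commanded when the call began, along the tool's axes at that moment, turning the shorter way round; what a row does not reach only later rows make up. The controller multiplies each number of a shift by 0.1 m and each number of a turn by 180 degrees. A row lasts 1/12 s, in which the tool goes at most 41.7 mm and 7.16 degrees, less where a joint would pass 70% of its speed; a pose out of reach is approached as far as the arm can. A call with a number of a shift or a turn outside -1 to 1 is refused whole. A call with a gripper value outside its range is refused whole. The fingers move at their own pace and stop on an object; the grip force is fixed at half the most. Time passes only in rows, so rows that repeat a pose let the fingers close, or fill a call up. It gives the time, the measured TCP pose, the force and the opening at its end, in the units of the state.
- ctrl.get_obs(): the state, without advancing time (a new reading comes with each control period).
- snapshot(name): name is "scene" or "side" or "wrist"; returns a dict with "img" (480x640x3 uint8, blue, green, red), "camera_matrix" (3x3 intrinsics, pixels), "k1" (the pictures are not rectified: a ray, as slopes to the right and down, at radius r is drawn at 1 + k1 r^2 times it, then the intrinsics apply), "xyz" and "rotation" of the camera in the world. Camera axes: x right, y up, looking along -z (the intrinsics and any distortion apply to the point x, -y, -z); pixel columns grow to the right and rows downward; lengths in m; the calibration is good to about 2 mm. A picture is of the moment at which its call begins. There is no depth.
- workorder.close_job(): hands the job in, once; it reports no verdict.
The state is a dict: "clock": time; "joint_pos": joint angles; "qvel": joint speeds; "tau": joint torques, N m; "tool_pos": TCP position; "orientation": TCP orientation; "force": force on the tool from outside, world axes, zero at the start; "moment": the same for the moment, N m; "opening": finger opening in m.
Only numpy, scipy, OpenCV 4.12 (cv2) and the standard library are available. Lean on these libraries where they do the work, as an engineer would, in place of code of your own. Each camera call takes 0.05 s, during which the arm holds its last target.

## Working session

There is one attempt and no reset: what is moved stays moved. The work goes in short steps, Python scripts to look and compute and a shell command to move; the robot and the scene stay as the last step left them, time stands still between calls to the robot, and variables do not carry over. Pictures are saved under pics/ and viewed, and the job is handed in when it is done.

```bash
mkdir -p pics; ls
python3 - <<'E'
from plant import ctrl, snapshot
import cv2, numpy as np, pickle
print(ctrl.get_obs())
for n in ["scene","side","wrist"]:
    s=snapshot(n); cv2.imwrite(f"pics/{n}0.png",s["img"]); pickle.dump(s,open(f"{n}0.pkl","wb"))
    print(n,s["camera_matrix"],s["k1"],s["xyz"],s["rotation"])
E
```

```text
pics
{'clock': 0.0, 'joint_pos': array([ 8.19393708e+01,  2.05905481e+01,  6.34212409e-01, -2.14098222e-02,
       -7.01368926e+01, -1.65051953e+01]), 'qvel': array([ 0.00425867, -0.05923339, -0.05965654, -0.05223791,  0.04807998,
        0.03584943]), 'tau': array([ 5.09600013e-04, -5.82728112e+01,  2.93059874e+01,  6.99730039e+00,
        6.95429437e-03, -1.84238720e-04]), 'tool_pos': array([0.28045403, 0.61343271, 0.22563199]), 'orientation': array([ 1.79904895e+02, -7.19172834e-03, -2.45731094e+01]), 'force': array([-0.68427646,  0.21122039, -0.7824105 ]), 'moment': array([ 0.04556655,  0.03319303, -0.0380747 ]), 'opening': 0.08784178375320205}
scene [[529.35465582   0.         311.79388252]
 [  0.         529.35465582 240.74149813]
 [  0.           0.           1.        ]] -0.012324886137768332 [ 1.33538016 -0.86061581  1.24565791] [44.85857404  0.56219907 41.2174598 ]
side [[534.19510413   0.         322.71710043]
 [  0.         534.19510413 240.56802008]
 [  0.           0.           1.        ]] -0.08661799333741035 [ 0.12600627 -0.72132123  1.04493482] [ 42.20689859  -0.62792217 -32.74196522]
wrist [[382.94148543   0.         314.10484312]
 [  0.         382.94148543 244.66160544]
 [  0.           0.           1.        ]] -0.009617289891276581 [0.35528403 0.58071265 0.38384545] [-1.75939210e+01 -5.13598215e-02 -1.14594890e+02]
```

View pics/scene0.png

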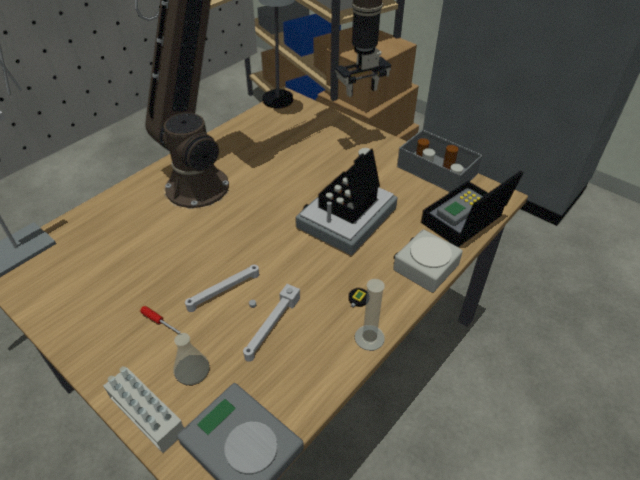

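View pics/side0.png

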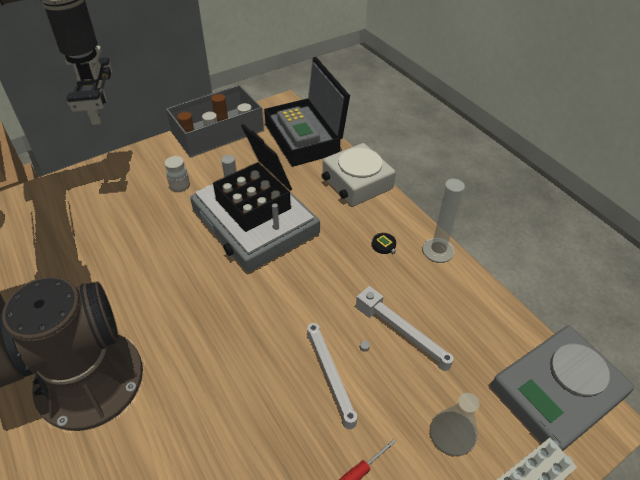

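View pics/wrist0.png

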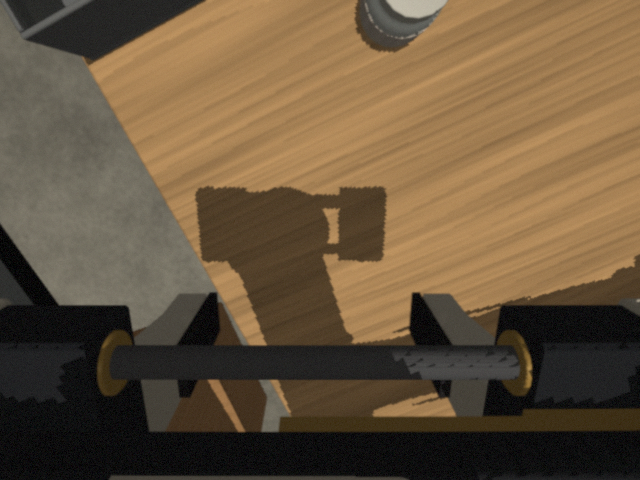

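The arm is at the far left. The shaker is at side pixel (255,215), with its lid standing open towards +x. The block bar has its block at (370,300) and boss at (447,360), the plain bar is at (332,375) and the nut at (365,345). I'll enlarge crops to measure.

```bash
cat > h.py <<'E'
import numpy as np, cv2, pickle
from scipy.spatial.transform import Rotation as R
from scipy.optimize import least_squares
def cam(s):
    return s["camera_matrix"],s["k1"],np.array(s["xyz"]),R.from_euler('xyz',s["rotation"],degrees=True).as_matrix()
def proj(s,P):
    K,k,c,r=cam(s); p=(np.atleast_2d(P)-c)@r
    u=p[:,0]/-p[:,2]; v=-p[:,1]/-p[:,2]; f=1+k*(u*u+v*v)
    return np.c_[K[0,0]*u*f+K[0,2],K[1,1]*v*f+K[1,2]]
def ray(s,px):
    K,k,c,r=cam(s); d=np.array([(px[0]-K[0,2])/K[0,0],(px[1]-K[1,2])/K[1,1]]); x=d.copy()
    for _ in range(20): x=d/(1+k*(x@x))
    return c, r@np.array([x[0],-x[1],-1])
def onz(s,px,z):
    c,d=ray(s,px); return c+d*(z-c[2])/d[2]
def tri(obs):
    A=np.zeros((3,3));b=np.zeros(3)
    for s,px in obs:
        c,d=ray(s,px); d=d/np.linalg.norm(d); M=np.eye(3)-np.outer(d,d); A+=M;b+=M@c
    P=np.linalg.solve(A,b); return P,[np.round(proj(s,P)[0]-px,1) for s,px in obs]
def crop(s,x0,y0,x1,y1,name,f):
    im=cv2.resize(s["img"][y0:y1,x0:x1],None,fx=f,fy=f,interpolation=cv2.INTER_CUBIC)
    for x in range((x0+9)//10*10,x1,10):
        cv2.line(im,((x-x0)*f,0),((x-x0)*f,6 if x%50 else 16),(0,0,255),1)
        if x%20==0: cv2.putText(im,str(x),((x-x0)*f+2,14),0,.4,(0,0,255),1)
    for y in range((y0+9)//10*10,y1,10):
        cv2.line(im,(0,(y-y0)*f),(6 if y%50 else 16,(y-y0)*f),(0,0,255),1)
        if y%20==0: cv2.putText(im,str(y),(8,(y-y0)*f+4),0,.4,(0,0,255),1)
    cv2.imwrite("pics/"+name,im)
def load(n): return pickle.load(open(n+".pkl","rb"))
E
python3 - <<'E'
from h import *
a=load("side0");b=load("scene0")
crop(a,180,120,330,270,"s_sh.png",4);crop(b,285,140,405,260,"c_sh.png",5)
crop(a,345,280,465,380,"s_bar.png",6);crop(b,235,275,315,365,"c_bar.png",6)
E
```

```text
(no output)
```

View pics/s_sh.png

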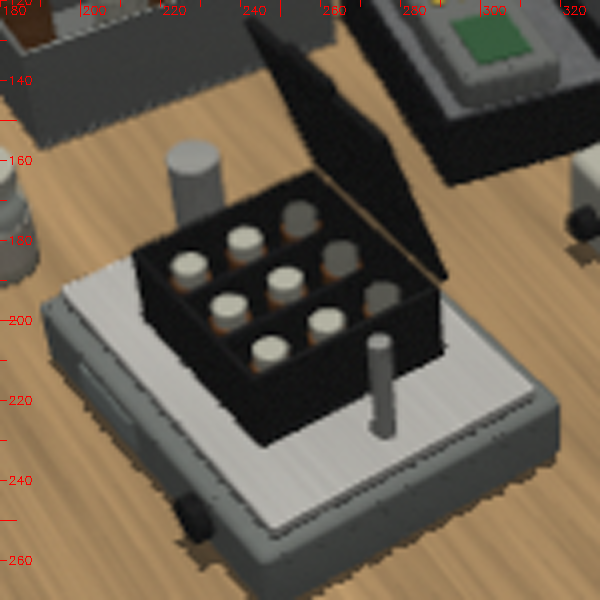

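View pics/c_sh.png

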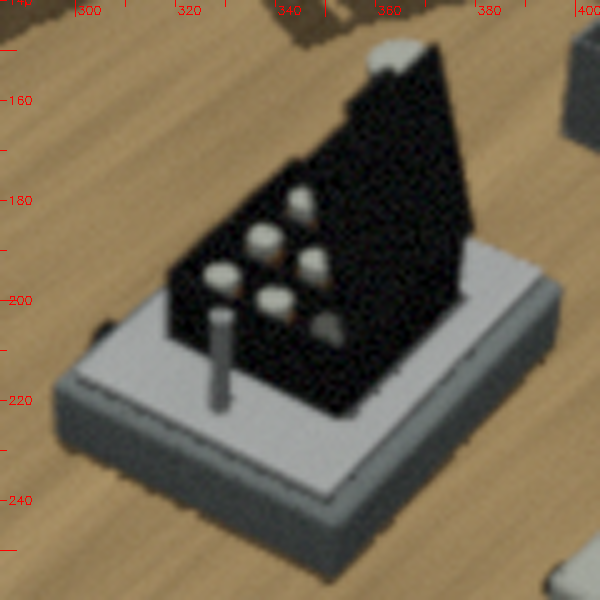

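View pics/s_bar.png

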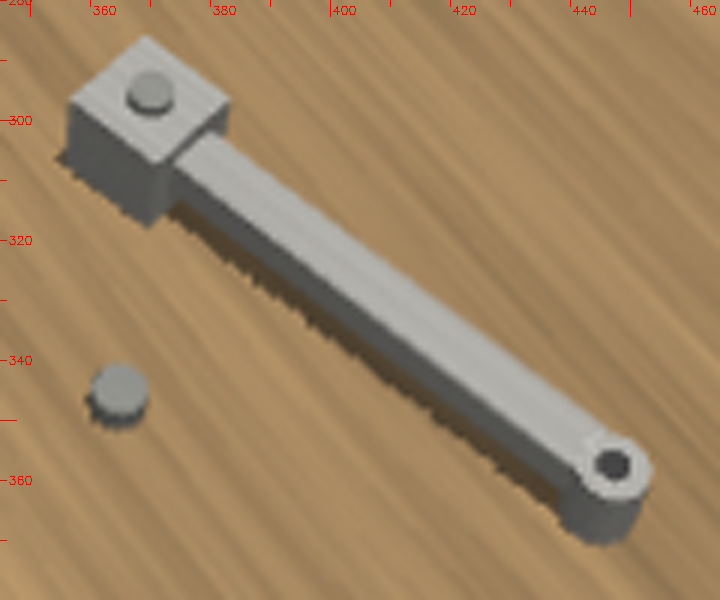

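View pics/c_bar.png

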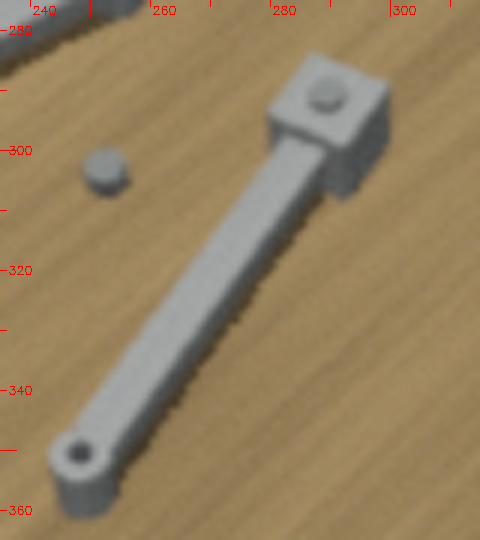

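```bash
cat > fit0.py <<'E'
from h import *
a=load("side0");b=load("scene0")
def T(p,L):
    c,s=np.cos(p[2]),np.sin(p[2]); L=np.atleast_2d(L)
    return np.c_[p[0]+c*L[:,0]-s*L[:,1],p[1]+s*L[:,0]+c*L[:,1],L[:,2]]
obsS=[(a,(213.2,183),(-.07,.075,.13)),(a,(244.5,215),(-.07,-.075,.13)),(a,(290,192.5),(.07,-.075,.13)),(a,(258.2,162.5),(.07,.075,.13)),
(a,(228.2,159.2),(0,.11,.15)),(a,(274.7,205.2),(0,-.11,.15)),
(b,(318.6,194),(-.07,-.075,.13)),(b,(329.4,203.2),(0,-.11,.15)),(b,(364.8,151.4),(0,.11,.15)),(b,(318.6,207),(-.07,-.075,.07)),(b,(353.4,223.4),(.07,-.075,.07)),(b,(377.4,199.6),(.07,.075,.07)),(b,(351,256.4),(.115,-.145,0))]
f=lambda p:np.concatenate([proj(s,T(p,L))[0]-px for s,px,L in obsS])
r=least_squares(f,[.55,.25,0],loss='soft_l1'); p=r.x
for g in (1,2,3):
    r2=least_squares(f,[.55,.25,g],loss='soft_l1')
    if r2.cost<r.cost: r=r2;p=r.x
print("shaker",p[:2],np.degrees(p[2]),r.cost);print(np.round(f(p).reshape(-1,2),1))
print(T(p,[[0,.11,.15],[0,-.11,.15],[.07,0,.13]]))
def lid(th,rr,y,t): return (.07-rr*np.cos(th)+t*np.sin(th),y,.13+rr*np.sin(th)+t*np.cos(th))
obsL=[(a,(242,125.5),.075),(b,(372.6,149),.075),(a,(276.5,154.5),-.075),(b,(344.6,171.6),-.075)]
fl=lambda q:np.concatenate([proj(s,T(p,lid(q[0],.14,y,.005)))[0]-px for s,px,y in obsL])
r=least_squares(fl,[1.2]);print("lid",r.x,np.round(r.fun.reshape(-1,2),1))
# bar
obsB=[(a,(369.7,295.5),(.11,0,.048)),(a,(345+613/6,280+464/6),(-.11,0,.034)),(b,(235+328/6,275+94/6),(.11,0,.048)),(b,(235+80/6,275+453/6),(-.11,0,.034)),
(a,(345+145/6,280+36/6),(.132,-.022,.044)),(a,(345+229/6,280+100/6),(.088,-.022,.044)),(a,(345+156/6,280+163/6),(.088,.022,.044)),(a,(345+70/6,280+98/6),(.132,.022,.044)),
(a,(345+148/6,280+227/6),(.088,.022,0)),
(b,(235+315/6,275+52/6),(.132,.022,.044)),(b,(235+388/6,275+87/6),(.132,-.022,.044)),(b,(235+342/6,275+152/6),(.088,-.022,.044)),(b,(235+271/6,275+114/6),(.088,.022,.044))]
best=None
for g in np.arange(0,6.3,.7):
    fb=lambda q:np.concatenate([proj(s,T(q,L))[0]-px for s,px,L in obsB])
    r=least_squares(fb,[.6,-.2,g],loss='soft_l1')
    if best is None or r.cost<best.cost: best=r
q=best.x;print("bar",q[:2],np.degrees(q[2]),best.cost);print(np.round(fb(q).reshape(-1,2),1))
print(T(q,[[.044,0,.025],[.11,0,0],[-.11,0,0]]))
E
python3 fit0.py
```

```text
shaker [0.52920552 0.22367477] 5.314017125332483 21.37823096200684
[[-0.7 -0.6]
 [-0.8  0.2]
 [ 0.8 -1.2]
 [-0.1 -1.3]
 [-0.3 -0.3]
 [ 0.7 -0.2]
 [-1.2 -0.4]
 [-0.3 -0.3]
 [ 1.2 16.5]
 [-1.2  0.4]
 [-0.7  0.6]
 [-0.7 -0.4]
 [ 0.7  1.2]]
[[0.51901796 0.33320199 0.15      ]
 [0.53939308 0.11414754 0.15      ]
 [0.59890466 0.23015776 0.13      ]]
lid [1.27375503] [[-0.4 -1.3]
 [-1.  -1.1]
 [-0.3 -0. ]
 [ 0.9  0.2]]
bar [ 0.65025726 -0.27607736] 102.84210790349132 3.4744804651200787
[[ 0.9 -0.4]
 [-0.3 -0.5]
 [-0.5 -0.3]
 [-0.1 -0.7]
 [ 0.4 -0.5]
 [ 0.6 -0.6]
 [ 0.4  0. ]
 [ 0.4 -0.1]
 [ 0.2  0.2]
 [-1.  -0.2]
 [-0.2 -0.7]
 [-0.  -1.1]
 [-1.3 -0.3]]
[[ 0.6404776  -0.23317796  0.025     ]
 [ 0.6258081  -0.16882887  0.        ]
 [ 0.67470643 -0.38332585  0.        ]]
```

Fits agree to about 1 px, except scene point (365,151), which I took for the thick post: it's 16 px off and is probably the jar lid. The soft loss already suppresses it. First move: go up, turn square to the shaker and close the fingers.

```bash
python3 -m creep '[[0,0,-0.15,-0.03,0],[0,0,-0.4,-0.066,0],[0,0,-0.7,-0.1,0],[0,0,-0.9,-0.135,0],[0,0,-1,-0.166,0],[0,0,-1,-0.166,0],[0,0,-1,-0.166,0],[0,0,-1,-0.166,0]]'
cat > rel.py <<'E'
# usage: rel.py x y z yaw  -> tool-axis shift (units of rows)
import sys
from h import *
from plant import ctrl
o=ctrl.get_obs(); t=np.array(o["tool_pos"]); M=R.from_euler('xyz',o["orientation"],degrees=True)
v=np.array(list(map(float,sys.argv[1:4]))); d=M.inv().apply(v-t)/.1
yaw=float(sys.argv[4]); dy=(-(yaw-o["orientation"][2])+180)%360-180
print("t",round(o["clock"],2),"tcp",np.round(t,4),"rpy",np.round(o["orientation"],2),"F",np.round(o["force"],1),"open",round(o["opening"],4))
print("shift",np.round(d,3),"turn",round(dy/180,4))
E
cat > loc.py <<'E'
# shaker local -> world
import sys
from h import *
x,y=map(float,sys.argv[1:3]);p=[.52920552,.22367477,np.radians(5.314)]
print(round(p[0]+np.cos(p[2])*x-np.sin(p[2])*y,4),round(p[1]+np.sin(p[2])*x+np.cos(p[2])*y,4))
E
W=$(python3 loc.py 0.12 0); echo $W; python3 rel.py $W 0.33 5.31
python3 - <<'E'
from h import *
a=load("side0")
n=onz(a,(345+119/6,280+390/6),.014);print("nut",n)
d=n[:2]-[.65026,-.27608];y=np.radians(102.84);print("in bar",d@[np.cos(y),np.sin(y)],d@[-np.sin(y),np.cos(y)])
print("jar",onz(a,(175,163),.09))
E
```

```text
clock: 0.82
tool_pos: [0.2804, 0.6134, 0.3251]
orientation: [179.9, 0.1, 5.1]
force: [0.4, 0.7, -0.0]
opening: 0.04
0.6487 0.2348
t 0.82 tcp [0.2804 0.6134 0.3251] rpy [1.7989e+02 6.0000e-02 5.1400e+00] F [ 0.4  0.7 -0. ] open 0.04
shift [ 3.33   4.1   -0.045] turn -0.001
nut [ 0.5510109  -0.25435375  0.014     ]
in bar 0.043239025928139364 0.0919391086325617
jar [0.41212739 0.46743352 0.09      ]
```

```bash
python3 -m creep '[[0.05,0.06,0,0,0],[0.15,0.2,0,0,0],[0.27,0.34,0,0,0],[0.4,0.49,0,0,0],[0.52,0.64,0,0,0],[0.64,0.8,0,0,0],[0.73,0.9,0,0,0],[0.81,1,0,0,0]]'
python3 -m creep '[[0.1,0.12,0,0,0],[0.2,0.25,0,0,0],[0.3,0.37,0,0,0],[0.4,0.5,0,0,0],[0.5,0.62,0,0,0],[0.61,0.75,0,0,0],[0.71,0.87,0,0,0],[0.81,1,0,0,0]]'
python3 -m creep '[[0.1,0.12,0,0,0],[0.2,0.25,0,0,0],[0.3,0.37,0,0,0],[0.4,0.5,0,0,0],[0.5,0.62,0,0,0],[0.61,0.75,0,0,0],[0.71,0.87,0,0,0],[0.81,1,0,0,0]]'
python3 -m creep '[[0.1,0.12,0,0,0],[0.2,0.25,0,0,0],[0.3,0.37,0,0,0],[0.4,0.5,0,0,0],[0.5,0.62,0,0,0],[0.61,0.75,0,0,0],[0.71,0.87,0,0,0],[0.81,1,0,0,0]]'
python3 rel.py 0.6487 0.2348 0.245 5.31
```

```text
clock: 1.48
tool_pos: [0.3721, 0.52, 0.3267]
orientation: [180.0, -0.0, 5.2]
force: [-0.0, 0.5, -0.2]
opening: 0.0003
clock: 2.15
tool_pos: [0.4615, 0.4287, 0.3265]
orientation: [180.0, 0.0, 5.3]
force: [0.7, 0.1, -0.7]
opening: 0.0004
clock: 2.82
tool_pos: [0.5514, 0.3365, 0.3264]
orientation: [180.0, 0.0, 5.3]
force: [0.2, 0.6, 0.7]
opening: 0.0004
clock: 3.48
tool_pos: [0.6413, 0.2445, 0.3264]
orientation: [180.0, 0.0, 5.3]
force: [0.5, 1.0, 0.3]
opening: 0.0006
t 3.48 tcp [0.6413 0.2445 0.3264] rpy [180.     0.     5.32] F [0.5 1.  0.3] open 0.0006
shift [0.064 0.103 0.814] turn 0.0
```

```bash
python3 -m creep '[[0.03,0.05,0.05,0,0],[0.07,0.1,0.2,0,0],[0.07,0.1,0.35,0,0],[0.07,0.1,0.5,0,0],[0.07,0.1,0.65,0,0],[0.07,0.1,0.75,0,0],[0.07,0.1,0.81,0,0],[0.07,0.1,0.81,0,0]]'
python3 - <<'E'
from h import *
from plant import snapshot
for n in ["scene","side"]:
    s=snapshot(n); cv2.imwrite(f"pics/{n}1.png",s["img"]); pickle.dump(s,open(f"{n}1.pkl","wb"))
a=load("side1");crop(a,180,60,380,260,"s1.png",3)
b=load("scene1");crop(b,280,80,440,260,"c1.png",3)
E
```

```text
clock: 4.15
tool_pos: [0.6477, 0.236, 0.244]
orientation: [179.9, 0.1, 5.3]
force: [-0.2, -0.2, 0.4]
opening: 0.0005
```

View pics/s1.png

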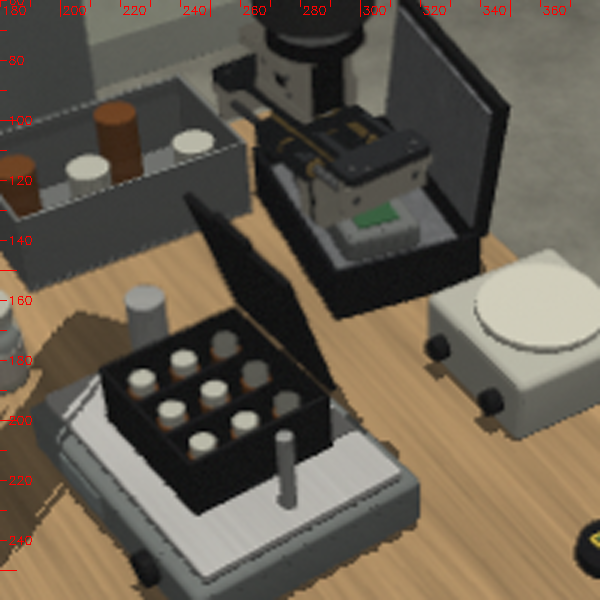

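View pics/c1.png

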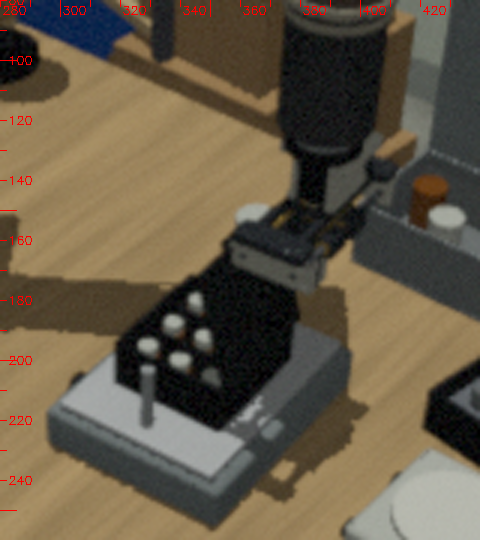

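The lid stands untouched, with the gripper behind it on its +x side (side picture, about (285,130)). Now pushing along the lid's arc.

```bash
python3 -m creep '[[-0.12,0,0,0,0],[-0.28,0,0,0,0],[-0.44,0,0,0,0],[-0.58,0,0,0,0],[-0.68,0,0,0,0],[-0.78,0,0.01,0,0],[-0.88,0,0.04,0,0],[-0.96,0,0.09,0,0]]'
python3 rel.py $(python3 loc.py -0.0405 0) 0.139 5.31
```

```text
clock: 4.92
tool_pos: [0.5526, 0.2278, 0.2377]
orientation: [-179.9, -0.1, 5.3]
force: [0.8, 0.3, 2.8]
opening: 0.0006
t 4.92 tcp [0.5526 0.2278 0.2377] rpy [-1.7993e+02 -1.4000e-01  5.3300e+00] F [0.8 0.3 2.8] open 0.0006
shift [-0.644  0.02   0.986] turn 0.0001
```

```bash
python3 -m creep '[[-0.12,0,0.08,0,0],[-0.21,0,0.15,0,0],[-0.3,0,0.23,0,0],[-0.38,0,0.32,0,0],[-0.45,0,0.42,0,0],[-0.51,0,0.53,0,0],[-0.56,0,0.64,0,0],[-0.6,0,0.75,0,0]]'
python3 rel.py $(python3 loc.py -0.0405 0) 0.139 5.31
```

```text
clock: 5.58
tool_pos: [0.4926, 0.222, 0.1613]
orientation: [-180.0, -0.0, 5.3]
force: [0.2, -0.4, 0.4]
opening: 0.0004
t 5.58 tcp [0.4926 0.222  0.1613] rpy [-1.7997e+02 -5.0000e-02  5.3300e+00] F [ 0.2 -0.4  0.4] open 0.0004
shift [-0.039  0.018  0.223] turn 0.0001
```

```bash
python3 -m creep '[[0,0,0.04,0,0],[0,0,0.08,0,0],[-0.02,0,0.11,0,0],[-0.02,0,0.14,0,0],[-0.02,0,0.16,0,0],[-0.02,0,0.18,0,0],[-0.02,0,0.19,0,0],[-0.02,0,0.19,0,0]]'
python3 - <<'E'
from h import *
from plant import snapshot
for n in ["scene","side"]:
    s=snapshot(n); pickle.dump(s,open(f"{n}2.pkl","wb"))
a=load("side2");crop(a,180,60,380,260,"s2.png",3)
E
```

```text
clock: 6.25
tool_pos: [0.4909, 0.2216, 0.1424]
orientation: [180.0, 0.0, 5.3]
force: [-1.0, 0.0, 0.2]
opening: 0.0003
```

View pics/s2.png

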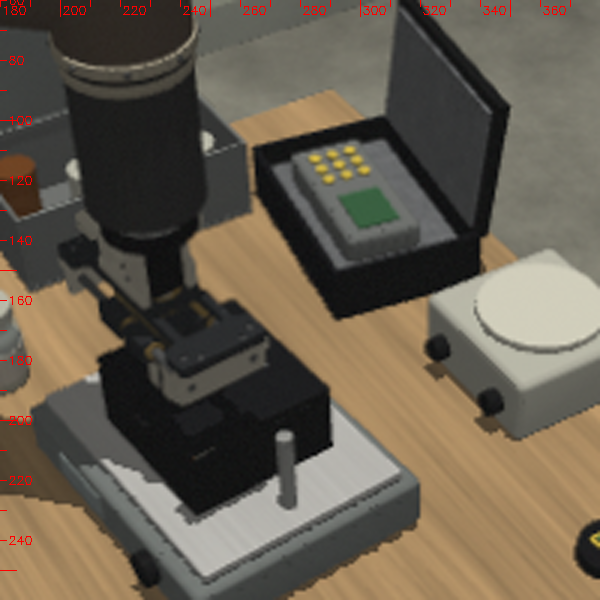

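The side picture shows the lid flat on the box, with no gap at the near edge (200–290, 190–215). I'll press lightly to make sure, watching the force.

```bash
python3 -m creep '[[0,0,0.01,0,0],[0,0,0.02,0,0],[0,0,0.03,0,0],[0,0,0.04,0,0],[0,0,0.05,0,0],[0,0,0.05,0,0],[0,0,0.05,0,0],[0,0,0.05,0,0]]'
```

```text
clock: 7.02
tool_pos: [0.4909, 0.2217, 0.1387]
orientation: [-180.0, -0.0, 5.3]
force: [-4.1, -0.7, 10.9]
opening: 0.0005
```

Contact came at z = 138.7 mm with about 11 N, so the lid is shut. Lifting, then over to the bar.

```bash
python3 -m creep '[[0,0,-0.1,0,0],[0,0,-0.3,0,0],[0,0,-0.5,0,0],[0,0,-0.7,0,0],[0,0,-0.9,0,0],[0,0,-1,0,0],[0,0,-1,0,0],[0,0,-1,0,0]]'
python3 rel.py 0.6405 -0.2332 0.15 -77.16
python3 - <<'E'
from h import *
a=load("side0");print("cylinder foot",onz(a,(439,249),0),"top",onz(a,(455,186),.2),"flask",onz(a,(453,432),0))
E
```

```text
clock: 7.68
tool_pos: [0.4908, 0.2217, 0.2376]
orientation: [-180.0, -0.0, 5.3]
force: [-0.4, -1.1, -0.4]
opening: 0.0006
t 7.68 tcp [0.4908 0.2217 0.2376] rpy [-1.7996e+02 -2.0000e-02  5.3000e+00] F [-0.4 -1.1 -0.4] open 0.0006
shift [1.07  4.669 0.873] turn 0.4581
cylinder foot [ 0.89028114 -0.11785102  0.        ] top [ 0.9095844  -0.10190412  0.2       ] flask [ 0.58855323 -0.51083088  0.        ]
```

```bash
python3 -m creep '[[0.01,0.06,0,0,50],[0.05,0.2,0,0,50],[0.08,0.34,0,0,50],[0.11,0.48,0,0,50],[0.14,0.62,0,0,50],[0.17,0.75,0,0,50],[0.2,0.88,0,0,50],[0.23,1,0,0,50]]'
python3 -m creep '[[0.03,0.12,0,0,50],[0.06,0.25,0,0,50],[0.08,0.37,0,0,50],[0.11,0.5,0,0,50],[0.14,0.62,0,0,50],[0.17,0.75,0,0,50],[0.2,0.88,0,0,50],[0.23,1,0,0,50]]'
python3 -m creep '[[0.03,0.12,0,0,50],[0.06,0.25,0,0,50],[0.08,0.37,0,0,50],[0.11,0.5,0,0,50],[0.14,0.62,0,0,50],[0.17,0.75,0,0,50],[0.2,0.88,0,0,50],[0.23,1,0,0,50]]'
python3 -m creep '[[0.03,0.12,0,0.02,50],[0.06,0.25,0,0.05,50],[0.08,0.37,0,0.08,50],[0.11,0.5,0,0.11,50],[0.14,0.62,0,0.14,50],[0.17,0.75,0,0.17,50],[0.2,0.88,0,0.2,50],[0.23,1,0,0.23,50]]'
python3 rel.py 0.6405 -0.2332 0.15 -77.16
```

```text
clock: 8.35
tool_pos: [0.5226, 0.1228, 0.2362]
orientation: [179.9, 0.1, 5.3]
force: [-0.1, -0.7, -0.2]
opening: 0.0472
clock: 9.02
tool_pos: [0.5554, 0.0255, 0.2373]
orientation: [180.0, 0.0, 5.3]
force: [0.4, -0.7, -0.4]
opening: 0.0502
clock: 9.68
tool_pos: [0.5878, -0.072, 0.2375]
orientation: [180.0, 0.0, 5.3]
force: [1.2, -0.1, -0.8]
opening: 0.0499
clock: 10.35
tool_pos: [0.6198, -0.1695, 0.2374]
orientation: [180.0, 0.0, -36.4]
force: [0.6, 0.1, 0.0]
opening: 0.0502
t 10.35 tcp [ 0.6198 -0.1695  0.2374] rpy [ 1.7999e+02  1.0000e-02 -3.6360e+01] F [0.6 0.1 0. ] open 0.0502
shift [0.544 0.39  0.874] turn 0.2267
```

Next I move over the balance point at height (z about 0.12) and look with the wrist camera.

```bash
python3 -m creep '[[0.1,0.05,0.1,0.03,50],[0.2,0.12,0.25,0.06,50],[0.3,0.2,0.4,0.09,50],[0.4,0.27,0.55,0.12,50],[0.5,0.35,0.7,0.15,50],[0.54,0.39,0.8,0.19,50],[0.54,0.39,0.87,0.22,50],[0.54,0.39,0.87,0.227,50]]'
python3 - <<'E'
from h import *
from plant import snapshot
for n in ["side","wrist","scene"]:
    s=snapshot(n); pickle.dump(s,open(f"{n}3.pkl","wb")); cv2.imwrite(f"pics/{n}3.png",s["img"])
b=load("scene3");crop(b,220,220,340,380,"c3.png",4)
w=load("wrist3")
from scipy.spatial.transform import Rotation
q=[.65026,-.27608,np.radians(102.84)];c,s_=np.cos(q[2]),np.sin(q[2])
for L in [(.044,0,.034),(.11,0,.048),(-.11,0,.034),(.088,.011,.034),(-.09,.011,.034)]:
    print(L,proj(w,(q[0]+c*L[0]-s_*L[1],q[1]+s_*L[0]+c*L[1],L[2])))
E
python3 rel.py 0.6405 -0.2332 0.007 -77.16
```

```text
clock: 11.02
tool_pos: [0.6391, -0.2325, 0.148]
orientation: [179.8, 0.1, -77.3]
force: [-1.6, 0.8, -0.3]
opening: 0.0501
(0.044, 0, 0.034) [[313.32783459 235.634505  ]]
(0.11, 0, 0.048) [[313.28259762 324.00672522]]
(-0.11, 0, 0.034) [[313.45553779  -1.18072904]]
(0.088, 0.011, 0.034) [[327.42422707 289.88262172]]
(-0.09, 0.011, 0.034) [[330.63754927  34.50683732]]
t 11.17 tcp [ 0.6405 -0.2318  0.151 ] rpy [-1.7998e+02 -2.0000e-02 -7.6770e+01] F [ 0.4 -0.   1. ] open 0.05
shift [0.013 0.004 1.44 ] turn 0.0022
```

View pics/wrist3.png

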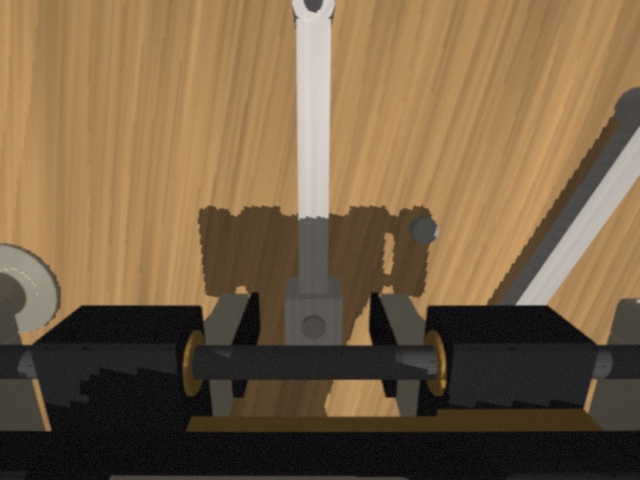

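View pics/side3.png

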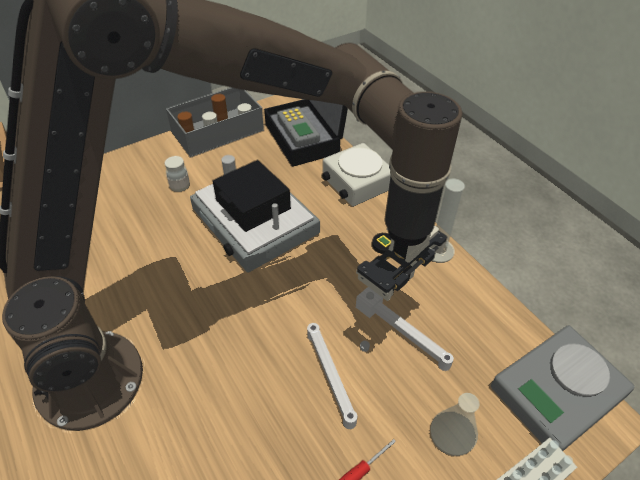

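In the wrist picture the block nub is at (313,327) and the boss hole at (313,3), against predictions of (313,324) and (313,-1). The bar is centred between the jaws and true in yaw, and it agrees lengthwise to about 2 mm. The side picture shows the lid shut. Descending.

```bash
python3 -m creep '[[0,0,0.06,0.002,50],[0,0,0.2,0.002,50],[0,0,0.35,0.002,50],[0,0,0.5,0.002,50],[0,0,0.65,0.002,50],[0,0,0.8,0.002,50],[0,0,0.92,0.002,50],[0,0,1,0.002,50]]'
python3 rel.py 0.6403 -0.2322 0.0065 -77.16
```

```text
clock: 11.83
tool_pos: [0.6399, -0.2311, 0.0494]
orientation: [180.0, 0.0, -77.2]
force: [-0.3, 0.1, -0.0]
opening: 0.0501
t 11.83 tcp [ 0.6399 -0.2311  0.0494] rpy [ 1.7997e+02  2.0000e-02 -7.7240e+01] F [-0.3  0.1 -0. ] open 0.0501
shift [ 0.011 -0.002  0.429] turn -0.0004
```

```bash
python3 -m creep '[[0.005,0,0.1,0,50],[0.01,0,0.2,0,50],[0.01,0,0.28,0,50],[0.01,0,0.35,0,50],[0.01,0,0.4,0,50],[0.01,0,0.43,0,50],[0.01,0,0.43,0,50],[0.01,0,0.43,0,50]]'
python3 -m creep '[[0,0,0,0,45],[0,0,0,0,35],[0,0,0,0,25],[0,0,0,0,10],[0,0,0,0,0],[0,0,0,0,0],[0,0,0,0,0],[0,0,0,0,0]]'
python3 rel.py 0.6403 -0.2322 0.0065 -77.16
```

```text
clock: 12.5
tool_pos: [0.6406, -0.2325, 0.0077]
orientation: [-180.0, -0.0, -77.3]
force: [0.5, -1.1, -0.1]
opening: 0.0499
clock: 13.17
tool_pos: [0.6404, -0.2324, 0.0078]
orientation: [-180.0, -0.0, -77.3]
force: [-2.0, 0.5, 2.8]
opening: 0.0217
t 13.17 tcp [ 0.6404 -0.2324  0.0078] rpy [-180.    -0.   -77.3] F [-2.   0.5  2.8] open 0.0217
shift [-0.003  0.     0.013] turn -0.0008
```

Gripped at 21.7 mm (the bar is 22 mm wide). Lifting slowly and checking moment and tilt.

```bash
python3 -m creep '[[0,0,-0.03,0,0],[0,0,-0.08,0,0],[0,0,-0.14,0,0],[0,0,-0.2,0,0],[0,0,-0.26,0,0],[0,0,-0.3,0,0],[0,0,-0.3,0,0],[0,0,-0.3,0,0]]'
python3 - <<'E'
from h import *
from plant import snapshot,ctrl
o=ctrl.get_obs();print(o["force"],o["moment"],o["opening"])
for n in ["side","wrist","scene"]:
    s=snapshot(n); pickle.dump(s,open(f"{n}4.pkl","wb")); cv2.imwrite(f"pics/{n}4.png",s["img"])
crop(load("side4"),330,250,470,390,"s4.png",4)
E
```

```text
clock: 13.83
tool_pos: [0.6405, -0.2324, 0.038]
orientation: [-180.0, -0.0, -77.3]
force: [0.7, -0.2, -3.4]
opening: 0.0219
[ 0.73430764 -0.22878071 -3.38486626] [0.05966429 0.00513474 0.00936297] 0.02190682924440198
```

View pics/s4.png

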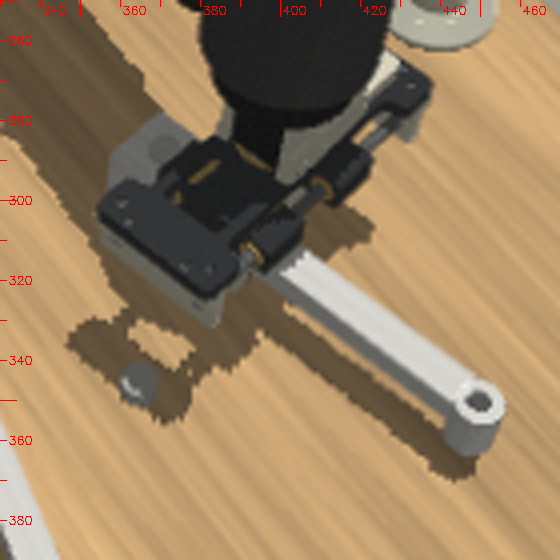

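View pics/wrist4.png

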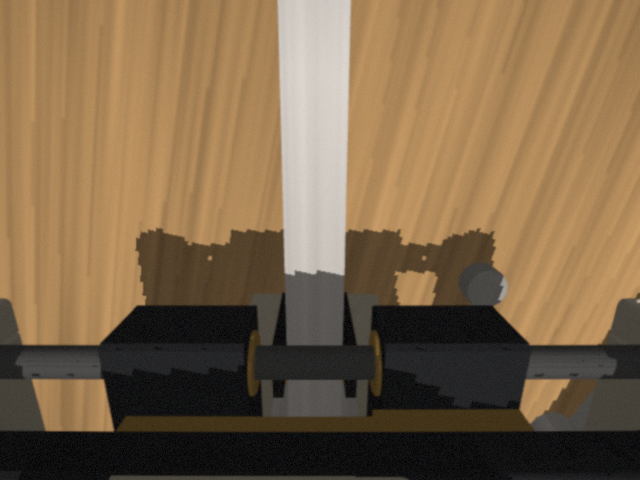

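```bash
python3 - <<'E'
from h import *
a=load("side4");b=load("scene4");crop(b,220,230,340,370,"c4.png",4)
P=np.array([.6747,-.3833,.064]);print(proj(a,P),proj(a,P+[0,0,.01]),proj(b,P),"obs side",(450.2,350.2))
E
python3 rel.py $(python3 loc.py 0 0.044) 0.28 -84.7
```

```text
[[449.49421361 349.68048821]] [[450.4031564  347.21770029]] [[247.19446204 343.43862256]] obs side (450.2, 350.2)
t 13.98 tcp [ 0.6401 -0.2324  0.0372] rpy [ 1.7997e+02  2.0000e-02 -7.7310e+01] F [-0.9  0.6 -4.5] open 0.0216
shift [-5.13   0.025 -2.426] turn 0.041
```

View pics/c4.png

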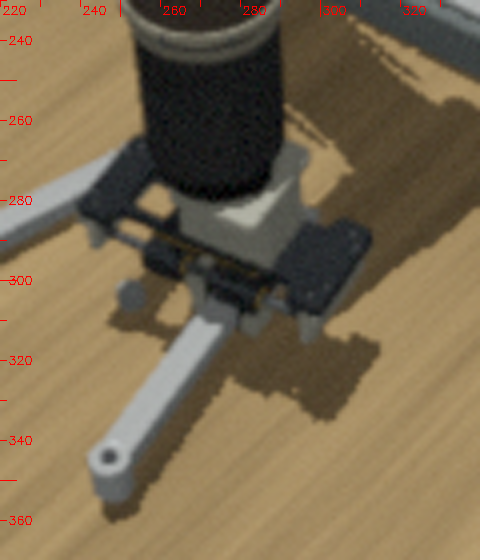

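Boss hole observed at side (450.2,350.2) and scene (247.3,344.2), within 1 px of a level bar. Carrying it up and over.

```bash
python3 -m creep '[[0,0,-0.06,0,0],[0,0,-0.18,0,0],[0,0,-0.32,0,0],[0,0,-0.47,0,0],[0,0,-0.62,0,0],[0,0,-0.77,0,0],[0,0,-0.9,0,0],[0,0,-1,0,0]]'
python3 -m creep '[[0,0,-0.12,0,0],[0,0,-0.25,0,0],[0,0,-0.38,0,0],[0,0,-0.51,0,0],[0,0,-0.64,0,0],[0,0,-0.77,0,0],[0,0,-0.9,0,0],[0,0,-1,0,0]]'
python3 -m creep '[[-0.04,0,-0.08,0,0],[-0.12,0,-0.12,0,0],[-0.22,0,-0.14,0,0],[-0.35,0,-0.15,0,0],[-0.5,0,-0.15,0,0],[-0.66,0,-0.15,0,0],[-0.83,0,-0.15,0,0],[-1,0,-0.15,0,0]]'
python3 -m creep '[[-0.12,0,0,0,0],[-0.25,0,0,0,0],[-0.37,0,0,0,0],[-0.5,0,0,0,0],[-0.62,0,0,0,0],[-0.75,0,0,0,0],[-0.87,0,0,0,0],[-1,0,0,0,0]]'
python3 -m creep '[[-0.12,0,0,0,0],[-0.25,0,0,0,0],[-0.37,0,0,0,0],[-0.5,0,0,0,0],[-0.62,0,0,0,0],[-0.75,0,0,0,0],[-0.87,0,0,0,0],[-1,0,0,0,0]]'
python3 -m creep '[[-0.12,0,0,0.005,0],[-0.25,0,0,0.01,0],[-0.37,0,0,0.015,0],[-0.5,0,0,0.02,0],[-0.62,0,0,0.025,0],[-0.75,0,0,0.03,0],[-0.87,0,0,0.035,0],[-1,0,0,0.041,0]]'
python3 rel.py $(python3 loc.py 0 0.044) 0.195 -84.7
```

```text
clock: 14.65
tool_pos: [0.641, -0.2326, 0.1402]
orientation: [-179.9, -0.1, -77.3]
force: [0.3, 0.1, -3.2]
opening: 0.0218
clock: 15.32
tool_pos: [0.6404, -0.2325, 0.2392]
orientation: [-180.0, -0.0, -77.3]
force: [1.1, -0.0, -3.9]
opening: 0.0215
clock: 15.98
tool_pos: [0.6175, -0.1327, 0.2518]
orientation: [179.9, 0.0, -77.3]
force: [0.2, -0.3, -3.6]
opening: 0.0219
clock: 16.65
tool_pos: [0.5962, -0.0363, 0.2525]
orientation: [180.0, -0.0, -77.3]
force: [0.4, -0.6, -2.9]
opening: 0.0216
clock: 17.32
tool_pos: [0.5742, 0.0614, 0.2526]
orientation: [-180.0, -0.0, -77.3]
force: [0.6, -0.3, -4.4]
opening: 0.0214
clock: 17.98
tool_pos: [0.5521, 0.159, 0.2526]
orientation: [-180.0, -0.0, -84.7]
force: [0.0, -1.2, -4.4]
opening: 0.0218
t 17.98 tcp [0.5521 0.159  0.2526] rpy [-180.     -0.    -84.73] F [ 0.  -1.2 -4.4] open 0.0218
shift [-1.105  0.169  0.576] turn -0.0002
```

```bash
python3 -m creep '[[-0.14,0.02,0,0,0],[-0.28,0.05,0,0,0],[-0.43,0.07,0,0,0],[-0.58,0.1,0,0,0],[-0.73,0.12,0,0,0],[-0.86,0.14,0,0,0],[-0.95,0.16,0,0,0],[-1,0.17,0,0,0]]'
python3 -m creep '[[-0.06,0,0,0,0],[-0.1,0,0.05,0,0],[-0.1,0,0.15,0,0],[-0.1,0,0.25,0,0],[-0.1,0,0.33,0,0],[-0.1,0,0.38,0,0],[-0.1,0,0.4,0,0],[-0.1,0,0.4,0,0]]'
python3 - <<'E'
from h import *
from plant import snapshot,ctrl
for n in ["side","wrist","scene"]:
    s=snapshot(n); pickle.dump(s,open(f"{n}5.pkl","wb")); cv2.imwrite(f"pics/{n}5.png",s["img"])
crop(load("side5"),180,80,330,260,"s5.png",4)
crop(load("scene5"),280,100,420,260,"c5.png",4)
E
python3 rel.py $(python3 loc.py 0 0.044) 0.192 -84.7
```

```text
clock: 18.65
tool_pos: [0.5259, 0.2572, 0.2524]
orientation: [180.0, -0.0, -84.6]
force: [-0.5, 0.6, -3.8]
opening: 0.0217
clock: 19.32
tool_pos: [0.5253, 0.2652, 0.2117]
orientation: [179.9, -0.1, -84.7]
force: [0.1, 0.0, -4.2]
opening: 0.0216
t 19.47 tcp [0.5257 0.2658 0.213 ] rpy [-1.7996e+02  2.0000e-02 -8.4690e+01] F [-0.   0.5 -3.7] open 0.0219
shift [-0.017  0.005  0.21 ] turn 0.0001
```

View pics/s5.png

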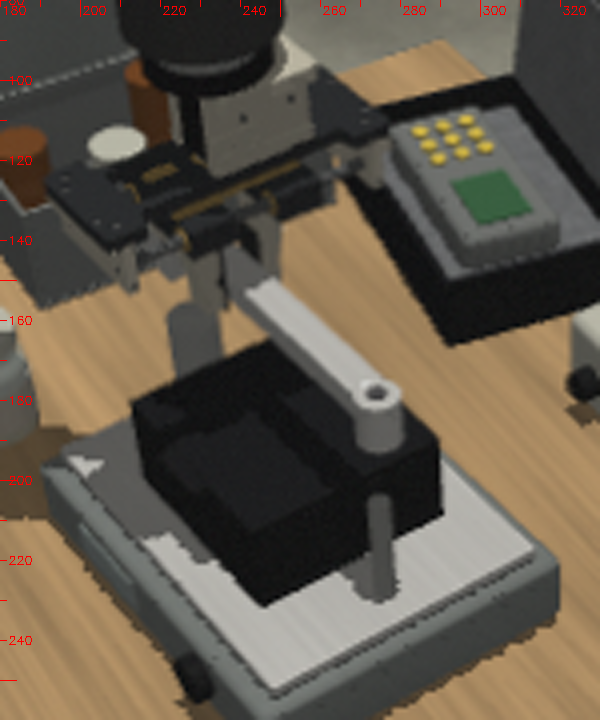

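View pics/c5.png

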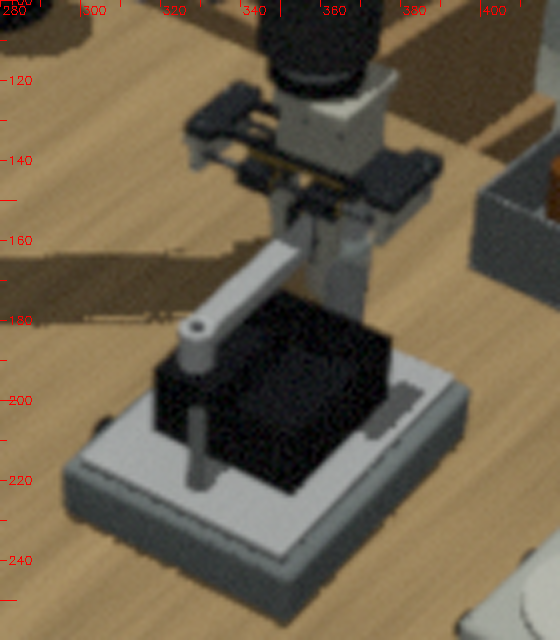

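View pics/wrist5.png

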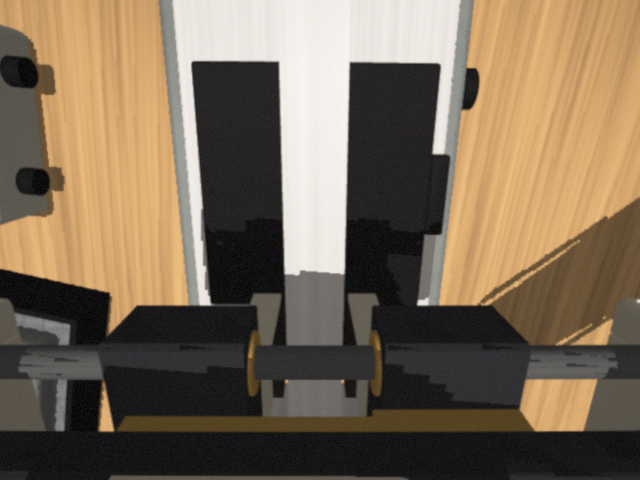

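The boss sits over the thin post in both views. Triangulating the boss hole against the post top:

Run:
```python
from h import *
a=load("side5");b=load("scene5")
for n,p,q in [("boss",(274.25,178),(329.25,181.5)),("thin",(274.7,205.2),(329.4,203.2))]:
    print(n,tri([(a,p),(b,q)]))
# lid corners top, z .139: check shut
pp=[.52920552,.22367477,np.radians(5.314)];c,s=np.cos(pp[2]),np.sin(pp[2])
for L in [(-.07,.075),(-.07,-.075),(.07,-.075)]:
    W=(pp[0]+c*L[0]-s*L[1],pp[1]+s*L[0]+c*L[1],.138);print(L,proj(a,W),proj(b,W))
print("pred boss hole", .5257-np.cos(np.radians(95.3))*.154, .2658-np.sin(np.radians(95.3))*.154, .213-.0078+.034)
```

```text
boss (array([0.54040702, 0.11181847, 0.23723563]), [array([-0. , -0.1]), array([-0. ,  0.1])])
thin (array([0.53890684, 0.11663451, 0.14702076]), [array([0.1, 0.1]), array([ 0. , -0.1])])
(-0.07, 0.075) [[212.06131989 180.07662699]] [[342.90567322 168.59159038]]
(-0.07, -0.075) [[243.39692438 212.84936568]] [[317.39982359 191.6850701 ]]
(0.07, -0.075) [[290.66341018 188.92540381]] [[353.69986469 208.23204177]]
pred boss hole 0.5399250704667704 0.11245839647957434 0.2392
```

```bash
python3 -m creep '[[0,0,0.02,0,0],[-0.01,0,0.05,0,0],[-0.02,0.01,0.09,0,0],[-0.03,0.01,0.13,0,0],[-0.03,0.01,0.17,0,0],[-0.03,0.01,0.2,0,0],[-0.03,0.01,0.21,0,0],[-0.03,0.01,0.21,0,0]]'
python3 -m creep '[[0,0,0,0,0],[0,0,0,0,0],[0,0,0,0,0],[0,0,0,0,0],[0,0,0,0,0],[0,0,0,0,0],[0,0,0,0,0],[0,0,0,0,0]]'
python3 - <<'E'
from h import *
from plant import snapshot,ctrl
for n in ["side","scene"]:
    s=snapshot(n); pickle.dump(s,open(f"{n}6.pkl","wb")); cv2.imwrite(f"pics/{n}6.png",s["img"])
crop(load("side6"),180,100,330,250,"s6.png",5)
crop(load("scene6"),280,120,420,260,"c6.png",5)
o=ctrl.get_obs();print(o["qvel"],o["moment"])
E
```

```text
clock: 20.13
tool_pos: [0.524, 0.2685, 0.1911]
orientation: [180.0, -0.0, -84.7]
force: [-0.3, 0.1, -4.3]
opening: 0.0219
clock: 20.8
tool_pos: [0.5241, 0.2686, 0.1916]
orientation: [-180.0, 0.0, -84.7]
force: [0.3, -1.0, -3.5]
opening: 0.0219
[ 0.09647599  0.04381333 -0.13782098  0.07531284  0.0128828   0.0228224 ] [ 0.05211111 -0.07232164 -0.00711498]
```

View pics/s6.png

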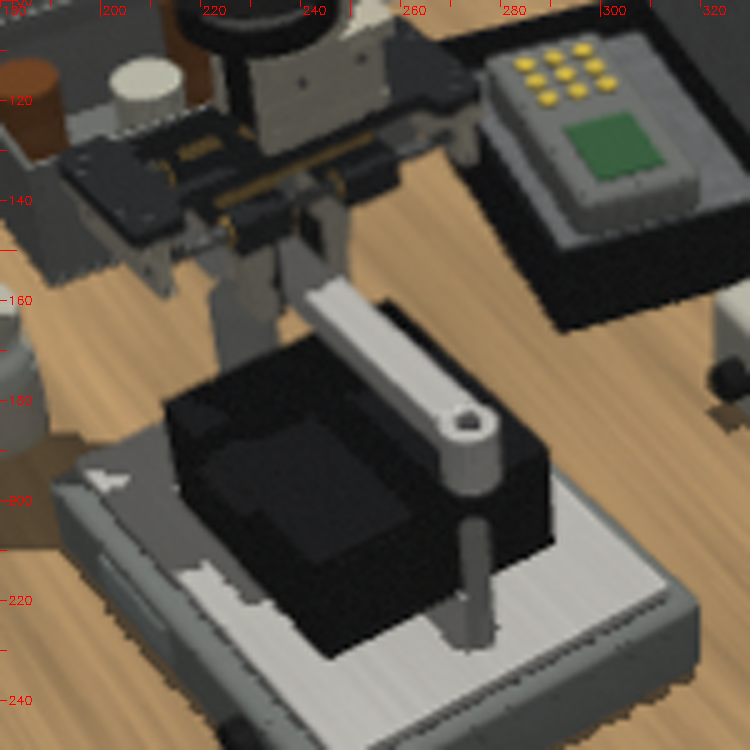

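View pics/c6.png

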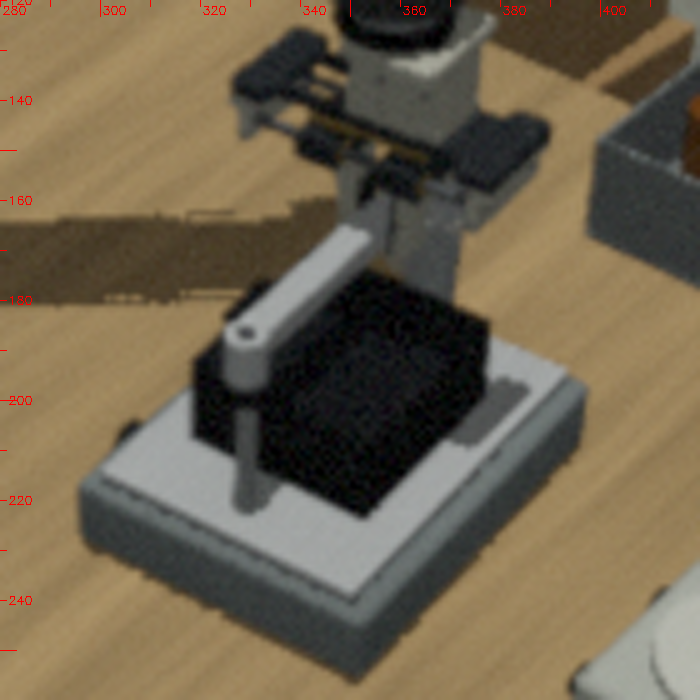

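Run:
```python
from h import *
a=load("side6");b=load("scene6")
print("boss",tri([(a,(273.8,184.2)),(b,(329.2,186.4))]))
# reference: project point 68mm above fit thin post top
print(proj(a,(.5394,.1141,.218)),proj(b,(.5394,.1141,.218)))
```

```text
boss (array([0.53921441, 0.11373483, 0.21688016]), [array([0. , 0.1]), array([ 0. , -0.1])])
[[273.79941618 183.79279263]] [[329.35492859 186.02724334]]
```

The boss is within 1 mm of the fitted thin-post axis, and its height matches a level bar about 34 mm above the posts. The lid is shut and the arm is still, so I'm handing in.

Run:
```python
from plant import workorder,ctrl
print(workorder.close_job()); o=ctrl.get_obs();print(o["clock"],o["tool_pos"],o["opening"],o["force"])
```

```text
the job is handed in; nothing more can be done
None
the job is handed in; nothing more can be done
```

The lid is shut, and the arm is holding the block bar level and still above the posts, block towards the thick post and boss over the thin one. I handed the job in about 21 s into the 59 s allowed.

- **Lid:** I swung it shut with the closed fingers, then pressed it. It stopped me at z = 138.7 mm with 11 N, against 139 mm for fully shut. It also looks flush in the pictures.
- **Grip:** I took the bar at its balance point, and the jaws closed to 21.7 mm on the 22 mm bar. The bar stayed level when lifted, within about 1 px in two cameras.
- **Position:** The undersides are about 34 mm above the posts. The boss is within 1 mm of the thin-post axis from the fitted shaker pose, and its height matches a level bar to about 1 mm.

**Checks that disagreed or were limited:**
- **Thin post:** Triangulating its top directly gave a position about 3 mm from the fit in y and 3 mm low. I trusted the fit over many points.
- **Wrist camera at the grasp:** It put the bar about 2 mm further towards the block than the other cameras did, which is about the calibration error.
- **Thick-post end:** The gripper hid the block, so I didn't measure it over the thick post. Its place there follows from the bar's geometry and heading.
- **Bystanders:** I touched none of them, but I didn't measure their positions again at the end.

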